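# Pin the feed gate and take its combination lock off

## Task

Work on the parts chute is finished: take the combination padlock off its gate. First stand the red-knobbed stop pin fully home in the gate's empty bore and let go of it, so that the gate stays shut; then turn the padlock's dial until its yellow mark clicks in at the white index, pull the shackle right out to its stop, take the open lock off the staple and finish holding it up in the gripper, still, at least 10 cm above the gate plate and clear of the chute. Leave the pin home and the other things on the bench where they are.

Things in the scene. Friction and masses are not known exactly. Their poses are not given: they have to be found in the camera images.
- chute: Blue parts chute with black clips, behind a flat deck of 200 x 340 mm; fixed. Origin: centre of the deck's underside, on the bench; x points to the rear (to the trough), y to the left. A yellow gate plate on the deck, its top 55 mm above the bench, carries the lock and the bore. Its upright lip, 60 mm high, stands 65 mm behind the origin; the trough rises behind that.
- bore (a point): Mouth of the round pin bore, level with the yellow plate's top: 14 mm wide, 50 mm deep, 1.5 mm chamfer; axes as the chute's. 195 mm left of the lock.
- stop_pin: Red-knobbed stop pin, 79 mm long: shank 12 mm thick, 45 mm long with a tapered foot, collar 26 mm wide and 4 mm thick, then the round knob, 20 mm thick, 30 mm long, on top. Origin: the foot's tip; z up to the knob. Home in the bore, the collar rests on the yellow plate, the origin 45 mm under the mouth. Starts upright and loose in a hole of the parking block, its foot 10 mm above the bench.
- park: Grey parking block, 130 mm along its x, 50 mm wide, 40 mm high; fixed. Origin: centre of its underside. Two holes 66 mm apart along x, 30 mm deep; either may hold the red-knobbed pin.
- lock: Red padlock lying on its back on the yellow plate, dial up. Case 58 mm along x, 56 mm wide along y, 26 mm thick; about 0.4 kg. Origin: centre of the case's underside; x points to the shackle, z up through the dial. Loose, but the shut shackle is threaded through a staple. Along both sides, 1.5 mm off the case, runs a steel rail, 12 mm high, 6 mm thick, 50 mm long.
- dial (a joint): Angle of the lock's black dial, rad; grows anticlockwise seen from above, endless. At 0 the yellow mark stands at the white index at the case's shackle end. It clicks into a sprung notch every 30 degrees (peak about 0.05 N m). The shackle is free only in the notch at 0, within 0.12 rad. It starts 0.9 to 2.3 rad on the plus side.
- dial_grip (a point): On the dial's axis, 40 mm above the case's underside, half-way up the dial's grip bar; its axes turn with the dial. The bar lies along this x: 34 mm long, 12 mm thick, 18 mm high, on a disc 45 mm wide and 5 mm thick; its top is 49 mm above the underside. The yellow mark is at the +x end.
- shackle (a joint): How far the shackle is pulled out of the case, m: 0 shut, 0.022 at its stop. It slides along the lock's x with about 3 N of friction and stays where it is left; it does not swivel. While locked it gives about 2 mm and then stops dead.
- shackle_bow (a point): Middle of the crossbar of the shackle's bow, 78 mm from the lock's origin along x when shut, 13 mm above the case's underside; axes as the lock's. Steel bar 8 mm thick, straight for 22 mm along y; its legs run along x at y = +20 and -20 mm. Inside, the bow is 32 mm wide and, when shut, clear for 38 mm from the crossbar to the staple.
- staple (a point): Fixed square steel loop around the shackle leg at the lock's y = +20 mm, 2 mm in front of the case: 5 mm thick along the lock's x, 22 mm wide, 25 mm high; this point is its foot's centre, axes as the chute's. With the shackle pulled to its stop the case lies against the loop, the end of that leg is 11 mm past it, and the lock lifts straight up.
- spare_pin: The other pin in the parking block, the same but with a black knob; not wanted.
- clip_a: Black plastic clip, 24 x 14 x 10 mm, lying on the yellow plate.
- clip_b: Another such clip on the yellow plate.
- driver: Yellow screwdriver lying on the bench, left front.
- lockout_hasp: Red lockout hasp lying flat on the bench, right.
- tape: Yellow tape roll, 90 mm across, on the bench, right.
- cleaner: White bottle of 170 mm, on the bench, far right.

How it is judged:
On the way, in this order (a step that is already met when the one before it is completed fails the run):
1. the red-knobbed pin stands fully home in the bore, released, with the lock still shut and undialled (z of stop_pin in the frame of bore below -0.042 m and horizontal distance between stop_pin and bore below 0.004 m and angle between stop_pin's own z axis and vertical below 0.08 rad and contact force between the fingers and stop_pin below 0.1 N and value of joint dial above 0.3 rad), for 0.2 s.
2. the dial is turned to its opening notch (value of joint dial between -0.12 and 0.12 rad and value of joint shackle below 0.004 m), for 0.2 s.
3. the shackle is pulled out to its stop (value of joint shackle above 0.018 m), for 0.2 s.
At the end, for the whole second after the job is handed in: The gripper still holds the lock (more than 1 N), at rest, its origin at least 90 mm above the yellow plate, off the staple and touching nothing of the chute, its shackle at least 18 mm out; the red-knobbed pin stands upright in the bore, within 3 mm of fully home, not held (z of stop_pin in the frame of bore below -0.042 m and horizontal distance between stop_pin and bore below 0.004 m and angle between stop_pin's own z axis and vertical below 0.08 rad and contact force between the fingers and stop_pin below 0.1 N and value of joint shackle above 0.018 m and height (world z) of lock above 0.145 m and contact force between the fingers and lock above 1 N and contact force between lock and chute below 0.1 N and linear speed of lock below 0.04 m/s and angular speed of lock below 0.3 rad/s); the arm keeps its last pose, push and grip.
It fails at once if another thing on the bench is moved by more than 3 cm (distance of any of spare_pin, clip_a, clip_b, driver, lockout_hasp, tape, cleaner from where it was at the start of the episode above 0.03 m).
It also fails if it takes over 72 s, if anything falls off the work surface, if the arm or the gripper's body presses on something with over 40 N, if the wrist force passes 120 N, or if a joint passes its speed limit or range.

## Robot

A 6-joint arm with a two-finger parallel gripper is mounted at the origin on the work surface. World frame = base frame: x ahead of the robot, y to its left, z up, the work surface at z = 0. Lengths are in m, angles in rad, forces in N, time in s.
With the tool pointing down it reaches from about 0.35 to 0.775 m from the base axis. Payload 5.5 kg.
Tool frame: the origin (TCP) lies between the finger pads; the fingertips stand 19 mm ahead of it and the grasp point (between the pads) is the TCP; z points along the fingers, y is the line along which they close (so a half turn about z gives the same grasp; the last joint's range is limited). The gripper opens to 85 mm and grips with 20 to 120 N. Pads are 22 mm wide; open, the fingers measure 114 mm over their backs; the gripper's body (76 mm by 85 mm) begins 54 mm behind the grasp point. The pads swing forward as they close: fully open they stand 13 mm farther back than shut.
Start: joints at [-1.251, 0.313, 0.046, 1.304, 0, 1.431], TCP at [0.255, -0.515, 0.25] pointing down, gripper open.
Joint ranges: [-2.76, 2.76], [-0.86, 1.69], [-1.03, 1.26], [-2.2, 2.34], [-1.47, 1.5], [-3.14, 3.14]. Speed limits (rad/s): [2.57, 2.57, 3.14, 3.14, 3.14, 3.14].

## Interface

Orientations are given as a unit quaternion [w, x, y, z].
In Python, from workcell import env gives the robot as it stands.
- The arm moves only by the tool carry_out, never from a script. Its argument "increments" is a list that holds one entry, the list of rows, each a list of 6 numbers: the shift along the tool's x, y, z each as a share of 50 cm, from -1 to 1, then the turn, a rotation vector about the tool's x, y, z each as a share of 2 pi rad, from -1 to 1. In form: [[[x, y, z, ax, ay, az], ...]]. A call has 1 to 5 rows; each row is the pose to reach, as a shift and turn from the pose commanded when the call began, along the tool's axes at that moment, turning the shorter way round; what a row does not reach only later rows make up. A row lasts 1/8 s, in which the tool goes at most 62.5 mm and 10.7 degrees, less where a joint would pass 70% of its speed; a pose out of reach is approached as far as the arm can. A call with a number of a shift or a turn outside -1 to 1 is refused whole. A call with a gripper value outside its range is refused whole. "jaw" is the closure, from 0 (fully open) to 1 (shut), set as the call begins (left out, the last holds). The fingers move at their own pace and stop on an object; "squeeze" is the grip in N (left out, the last holds). Time passes only in rows, so rows that repeat a pose let the fingers close. It gives the time, the measured TCP pose, the force, the opening and the grip force at its end, in the units of the state.
- env.get_state(): the state, without advancing time (a new reading comes with each control period).
- env.read_camera(name): name is "scene" or "top"; returns a dict with "frame" (420x560x3 uint8, blue, green, red), "z_map" (420x560 float32, m along the optical axis (not along the pixel's ray), 0 where there is no reading), "intrinsics" (3x3 intrinsics, pixels), "R" (3x3) and "t" (3): a world point X has camera coordinates R X + t. Camera axes: x right, y down, z forward; pixel columns grow to the right and rows downward; lengths in m; the calibration is good to about 2 mm. A picture is of the moment at which its call begins.
- env.hand_in(): hands the job in; it is judged then, once.
Trained networks look in the newest picture that a camera, given by its name, has taken for a name from the list of things; names that differ only in an ending like _2 or _b are one class to them, and where a whole thing is asked for, a point or a joint stands for the part that bears it (a point fixed in the world has none). Each returns a list of dicts, best first, with "score" (0 to 1); they miss things now and then, are a little off and sometimes report something else, mostly with a low value. They report only what shows in the picture. A call takes as long as a camera call.
- env.find_in(camera, name): "position" ([x, y, z] in m, in world coordinates, good to about 4 mm: the middle of the surface that is visible of it).
The state is a dict: "clock": time; "joint_pos": joint angles; "qvel": joint speeds; "tau": joint torques, N m; "tcp_pos": TCP position; "orientation": TCP orientation; "wrist_force": force on the tool from outside, world axes, zero at the start; "ft_torque": the same for the moment, N m; "finger_gap": finger opening in m; "grip_force": force on a finger pad.
Only numpy, scipy, OpenCV 4.12 (cv2) and the standard library are available. Lean on these libraries where they do the work, as an engineer would, in place of code of your own. Each camera call takes 0.05 s, during which the arm holds its last target. There are 200 camera calls.

## Working session

There is one attempt and no reset: what is moved stays moved. The work goes in short steps, Python scripts to look and compute and a tool call to move; the robot and the scene stay as the last step left them, time stands still between calls to the robot, and variables do not carry over. Pictures are saved under pics/ and viewed, at most 12 in all, crops included, and the job is handed in when it is done.

Besides the shell and the picture viewer there is one more tool, called after "Request:" as name(argument=value, ...) on one line, values as JSON. carry_out: Moves the arm, as the interface text tells. Its arguments: {"type":"object","properties":{"increments":{"type":"array","items":{"type":"array","items":{"type":"array","items":{"type":"number","minimum":-1,"maximum":1}}}},"jaw":{"type":"number"},"squeeze":{"type":"number"}},"required":["increments"]}

```bash
ls; mkdir -p pics
python3 - <<'E'
from workcell import env
import cv2,numpy as np
print(env.get_state())
for c in("scene","top"):
    d=env.read_camera(c); cv2.imwrite(f"pics/{c}0.png",d["frame"]); np.savez(f"{c}0.npz",**d)
    print(c,d["intrinsics"],d["R"],d["t"])
    for n in["bore","stop_pin","park","lock","dial_grip","shackle_bow","staple","spare_pin","clip_a","chute"]:
        try:print(n,[(np.round(r["position"],3).tolist(),round(r["score"],2)) for r in env.find_in(c,n)][:3])
        except Exception as e:print(n,e)
E
```

```text
pics
{'clock': 0.0, 'joint_pos': array([-1.25059025e+00,  3.14009974e-01,  4.49668852e-02,  1.30359719e+00,
        2.20306831e-05,  1.43121741e+00]), 'qvel': array([ 4.81894489e-05, -1.55462530e-03, -6.88974955e-04, -2.94058343e-04,
        4.97645828e-04,  4.09265553e-04]), 'tau': array([ 1.06498235e-03, -4.80625927e+01,  2.98533601e+01,  1.94975431e-02,
       -4.33098796e-05, -1.35607903e-05]), 'tcp_pos': array([ 0.25501458, -0.51482089,  0.24939845]), 'orientation': array([-9.19213448e-04,  9.73690486e-01,  2.27872745e-01, -7.21834964e-05]), 'wrist_force': array([ 5.90750052e-04, -6.96502195e-02, -6.89965758e-01]), 'ft_torque': array([0.02457933, 0.01621727, 0.00725719]), 'grip_force': 0.0, 'finger_gap': 0.08555570626320037}
scene [[518.68345581   0.         280.62001183]
 [  0.         518.68345581 212.27747721]
 [  0.           0.           1.        ]] [[ 0.06466171  0.99789717  0.00448322]
 [ 0.66515294 -0.03975061 -0.74564835]
 [-0.74390217  0.05119693 -0.66632458]] [ 0.02423975 -0.28070512  1.93989113]
bore [([0.79, 0.081, 0.113], 0.9)]
stop_pin [([0.437, -0.352, 0.078], 0
[... 498 characters left out ...]
   0.         272.41956223]
 [  0.         479.53350558 200.64173801]
 [  0.           0.           1.        ]] [[-0.01455549 -0.999589    0.02469769]
 [-0.99754386  0.01282431 -0.06886058]
 [ 0.06851555 -0.02563933 -0.99732053]] [-0.06026762  0.49058769  1.42759504]
bore [([0.713, 0.087, 0.101], 0.81)]
stop_pin [([0.428, -0.35, 0.085], 0.53)]
park [([0.466, -0.349, 0.036], 0.73)]
lock [([0.559, -0.024, 0.081], 0.63)]
dial_grip [([0.561, -0.035, 0.082], 0.67)]
shackle_bow [([0.557, 0.025, 0.071], 0.41)]
staple [([0.345, -0.509, 0.008], 0.46)]
spare_pin [([0.493, -0.357, 0.086], 0.45)]
clip_a [([0.638, 0.026, 0.06], 0.62)]
chute [([0.709, 0.082, 0.099], 0.95), ([0.344, -0.509, 0.006], 0.68)]
```

Run:
```python
import cv2
a=cv2.imread("pics/top0.png"); cv2.imwrite("pics/top0c.png",cv2.resize(a[100:350,130:480],None,fx=2.2,fy=2.2,interpolation=cv2.INTER_CUBIC))
```

```text
(no output)
```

View pics/scene0.png

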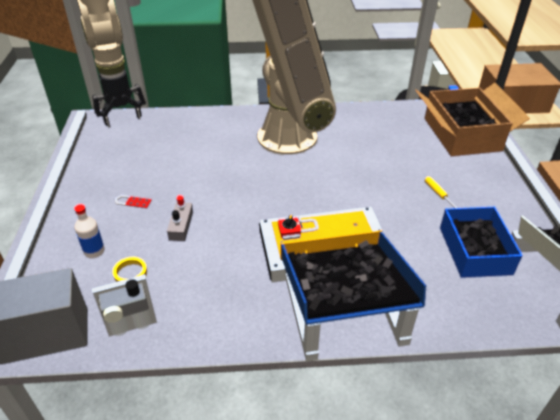

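View pics/top0c.png

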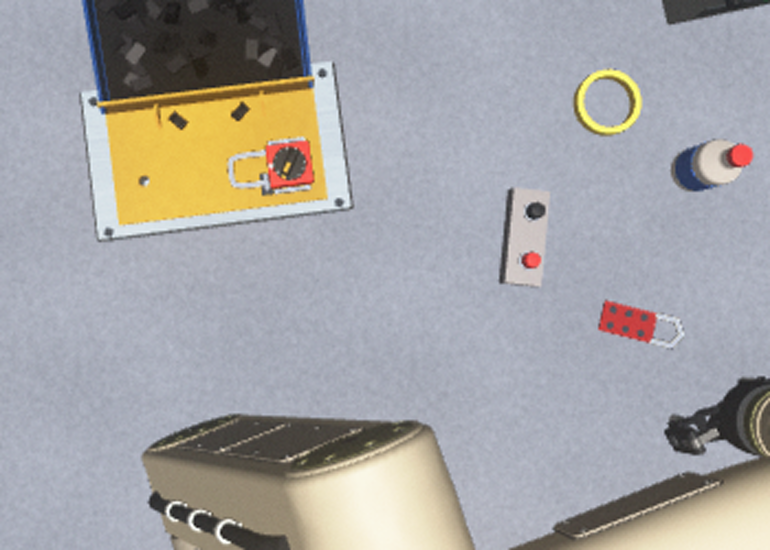

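The views show the red knob at top-crop (532,260), the black knob at (537,211), the bore at (144,181), and the lock dial at (290,163) with its mark facing toward the lower left. The shackle points left (+y), the staple is at (265,180), and the clips are at (178,120) and (240,111). Next I'll measure these precisely.

```bash
cat > h.py <<'E'
import numpy as np,cv2
def load(c): return dict(np.load(f"{c}.npz"))
def ray(d,u,v,z):
    K,R,t=d["intrinsics"],d["R"],d["t"]; C=-R.T@t
    r=R.T@np.linalg.solve(K,[u,v,1.]); s=(z-C[2])/r[2]; return C+s*r
def pts(d):
    K,R,t,Z=d["intrinsics"],d["R"],d["t"],d["z_map"]
    v,u=np.mgrid[:420,:560]; P=np.stack([(u-K[0,2])/K[0,0]*Z,(v-K[1,2])/K[1,1]*Z,Z],-1); return (P-t)@R
def crop(d,x,y,z,h,f,name):
    p=d["R"]@[x,y,z]+d["t"]; p=d["intrinsics"]@p/p[2]; u,v=int(p[0]),int(p[1])
    cv2.imwrite(name,cv2.resize(d["frame"][v-h:v+h,u-h:u+h],None,fx=f,fy=f,interpolation=cv2.INTER_NEAREST)); return u-h,v-h
E
python3 - <<'E'
from h import *
for c in("top0","scene0"):
    d=load(c);P=pts(d);f=d["frame"];hsv=cv2.cvtColor(f,cv2.COLOR_BGR2HSV)
    red=((hsv[...,0]<8)|(hsv[...,0]>172))&(hsv[...,1]>140)&(hsv[...,2]>90)
    n,l,st,ce=cv2.connectedComponentsWithStats(red.astype(np.uint8))
    for i in range(1,n):
        if st[i,4]>8:
            q=P[l==i]; print(c,"red",st[i],ce[i].round(2),np.median(q,0).round(3),q.max(0).round(3), 'ray.089',ray(d,*ce[i],.089).round(4),'ray.081',ray(d,*ce[i],.081).round(4))
    yel=(abs(hsv[...,0].astype(int)-22)<8)&(hsv[...,1]>150)&(hsv[...,2]>120)
    n,l,st,ce=cv2.connectedComponentsWithStats(yel.astype(np.uint8))
    i=1+st[1:,4].argmax(); m=(l==i)&(abs(P[...,2]-.055)<.012)
    print("plate z",np.median(P[m][:,2]))
    r=cv2.minAreaRect(np.argwhere(m)[:,::-1].astype(np.float32)); b=cv2.boxPoints(r); print([ray(d,*p,.055).round(4).tolist() for p in b])
    # bore: non-yellow blob inside plate near top px
    x0,y0=(195,182) if c=="top0" else (355,224)
    w=f[y0-7:y0+8,x0-8:x0+9].astype(int); print((w[...,2]).tolist() if 0 else "")
    for row in w[...,2]: print(' '.join('%3d'%k for k in row))
    print(crop(d,.565,-.0,.07,30,10,f"pics/{c}_lock.png"))
E
```

```text
top0 red [491  90  13  10  92] [497.08  94.23] [ 0.781 -0.715  0.12 ] [ 0.794 -0.702  0.128] ray.089 [ 0.7903 -0.7313  0.089 ] ray.081 [ 0.7926 -0.7353  0.081 ]
top0 red [251 165   9   9  39] [253.74 168.44] [ 0.581 -0.011  0.081] [ 0.59  -0.005  1.459] ray.089 [ 0.5783 -0.0128  0.089 ] ray.081 [ 0.5794 -0.0127  0.081 ]
top0 red [252 164  21  22 155] [263.52 176.83] [ 0.546 -0.048  0.08 ] [ 0.593 -0.007  0.091] ray.089 [ 0.5537 -0.0406  0.089 ] ray.081 [ 0.5547 -0.0406  0.081 ]
top0 red [462 166  10  10  80] [466.2  170.32] [ 0.556 -0.595  0.168] [ 0.568 -0.03   1.459] ray.089 [ 0.5659 -0.6298  0.089 ] ray.081 [ 0.5669 -0.6333  0.081 ]
top0 red [368 215   8   7  42] [371.38 217.9 ] [ 0.431 -0.349  0.087] [ 0.44  -0.34   0.096] ray.089 [ 0.4315 -0.3487  0.089 ] ray.081 [ 0.4317 -0.3506  0.081 ]
top0 red [402 237  26  18 252] [414.87 245.91] [ 0.347 -0.498  0.004] [ 0.391 -0.03   1.459] ray.089 [ 0.3495 -0.4718  0.089 ] ray.081 [ 0.3492 -0.4744  0.081 ]
plate z 0.05447332773785997
[[0.6381, 0.2106, 0.055], [0.6703, -0.0652, 0.055], [0.5189, -0.0817, 0.055], [0.488, 0.1923, 0.055]]

233
[... 2304 characters left out ...]
1 251 251
251 251 251 251 251 250 247 243 241 243 247 249 250 251 251 251 250
251 251 251 251 251 248 235 216 207 223 240 248 250 251 251 250 250
251 251 251 251 251 247 228 191 178 198 231 246 250 251 251 250 250
251 251 251 251 251 248 238 216 204 215 236 247 250 250 250 250 250
251 251 251 251 251 250 247 242 239 241 246 249 250 250 250 250 250
251 251 251 251 251 251 251 250 249 249 250 250 250 250 250 250 250
251 251 251 251 251 251 251 251 251 251 250 250 250 250 250 250 250
251 251 251 252 251 251 251 251 251 251 251 250 250 250 250 250 250
251 251 251 251 251 251 251 251 251 251 251 251 250 250 250 250 250
251 251 251 251 251 251 251 251 251 250 250 250 250 250 250 250 249
(272, 197)
```

View pics/top0_lock.png

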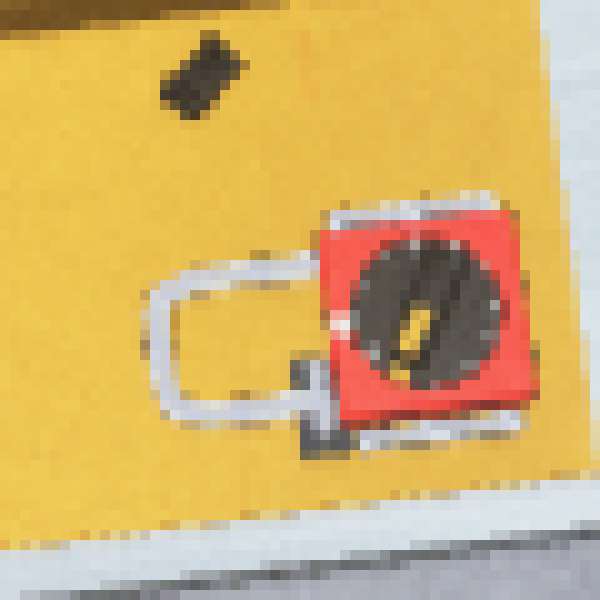

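```bash
cat >> h.py <<'E'
from scipy.spatial.transform import Rotation as Ro
def go(env,p,yaw):
    s=env.get_state(); q=s["orientation"]; R=Ro.from_quat([q[1],q[2],q[3],q[0]])
    c,sn=np.cos(np.radians(yaw)),np.sin(np.radians(yaw))
    T=Ro.from_matrix([[c,sn,0],[sn,-c,0],[0,0,-1]])
    print("now",s["tcp_pos"].round(4),"yaw",np.degrees(np.arctan2(*R.as_matrix()[[1,0],0])).round(2),"t",round(s["clock"],2),"F",s["wrist_force"].round(1),"gap",round(s["finger_gap"],4),round(s["grip_force"],1))
    print("row",(R.inv().apply(np.array(p)-s["tcp_pos"])/.5).round(4).tolist()+((R.inv()*T).as_rotvec()/2/np.pi).round(4).tolist())
E
python3 - <<'E'
from h import *
from workcell import env
d=load("top0");e=load("scene0")
print("bore",ray(d,195,181.9,.055),ray(e,354.95,224,.055))
print("dial",ray(d,261.7,174.2,.088),"rail/bow mid",ray(d,219+15.8,143+34.5,.068))
for c in (d,e): print(-c["R"].T@c["t"])
go(env,[.4305,-.351,.16],0)
E
```

```text
bore [0.54514447 0.16021483 0.055     ] [0.54421138 0.15653047 0.055     ]
dial [ 0.56150293 -0.03545065  0.088     ] rail/bow mid [0.55522333 0.04292093 0.068     ]
[ 0.39069306 -0.02993172  1.45904047]
[ 1.62823367 -0.13466344  1.08318115]
now [ 0.2552 -0.5153  0.2503] yaw 26.34 t 1.1 F [ 0.2  1.  -0.1] gap 0.0854 0.0
row [0.4601, -0.1389, 0.1806, 0.0, -0.0, 0.0732]
```

Request:
carry_out(increments=[[[0.46,-0.139,0.0,0,0,0.0732],[0.46,-0.139,0.0,0,0,0.0732],[0.46,-0.139,0.08,0,0,0.0732],[0.46,-0.139,0.18,0,0,0.0732],[0.46,-0.139,0.18,0,0,0.0732]]], jaw=0.3, squeeze=40)

```text
clock: 1.72
tcp_pos: [0.4312, -0.3483, 0.1583]
orientation: [-0.001, 1.0, 0.001, -0.001]
wrist_force: [0.5, -0.3, -0.7]
finger_gap: 0.0598
grip_force: 0.0
```

Run:
```python
from h import *
from workcell import env
d=env.read_camera("scene"); np.savez("s1.npz",**d); print(crop(d,.45,-.351,.1,40,8,"pics/s1.png"))
go(env,[.4305,-.351,.081],0)
```

```text
(139, 157)
now [ 0.4313 -0.3461  0.1555] yaw 0.2 t 1.77 F [-0.   2.  -1.9] gap 0.0596 0.0
row [-0.0012, 0.0106, 0.149, -0.0009, 0.0005, 0.0006]
```

View pics/s1.png

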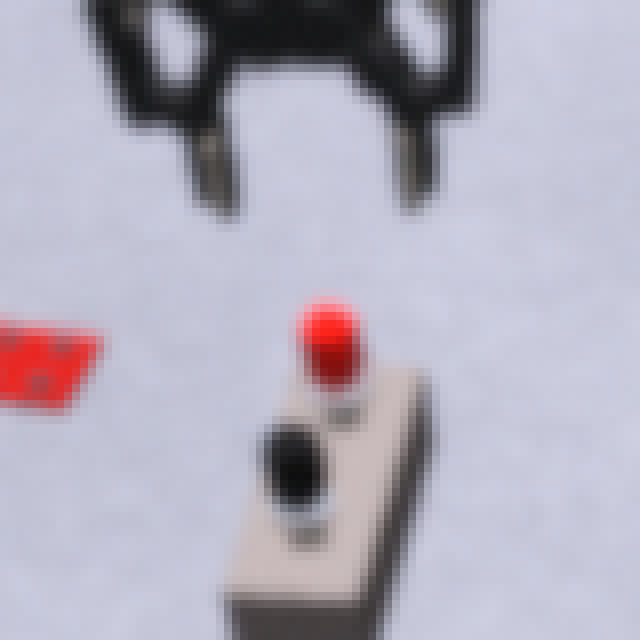

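The gripper straddles the red knob (crop (331,340)) and the spare pin stays well clear in x.

Request:
carry_out(increments=[[[-0.001,0.008,0.08,-0.0009,0,0.0006],[-0.001,0.008,0.149,-0.0009,0,0.0006],[-0.001,0.008,0.149,-0.0009,0,0.0006],[-0.001,0.008,0.149,-0.0009,0,0.0006]]])

```text
clock: 2.28
tcp_pos: [0.4304, -0.3559, 0.0872]
orientation: [0.003, 1.0, -0.002, 0.001]
wrist_force: [0.5, -0.4, -0.0]
finger_gap: 0.06
grip_force: 0.0
```

Request:
carry_out(increments=[[[0,0,0,0,0,0],[0,0,0,0,0,0],[0,0,0,0,0,0],[0,0,0,0,0,0],[0,0,0,0,0,0]]], jaw=1)

```text
clock: 2.9
tcp_pos: [0.4306, -0.3552, 0.0871]
orientation: [0.003, 1.0, -0.002, 0.001]
wrist_force: [-0.2, 0.9, 5.4]
finger_gap: 0.0188
grip_force: 38.8
```

Run:
```python
from h import *
from workcell import env
go(env,[.4305,-.350,.15],0)
```

```text
now [ 0.4306 -0.3552  0.0871] yaw -0.21 t 2.9 F [-0.2  0.9  5.4] gap 0.0188 38.8
row [0.0001, -0.0096, -0.1259, 0.0011, -0.0003, -0.0006]
```

Request:
carry_out(increments=[[[0,0,-0.08,0,0,0],[0,0,-0.18,0,0,0],[0,0,-0.26,0,0,0],[0,0,-0.26,0,0,0],[0,0,-0.26,0,0,0]]])

```text
clock: 3.52
tcp_pos: [0.4297, -0.354, 0.2152]
orientation: [0.003, 1.0, -0.002, -0.0]
wrist_force: [-0.7, -0.4, -1.5]
finger_gap: 0.0183
grip_force: 39.5
```

Run:
```python
from h import *
from workcell import env
go(env,[.5445,.1583,.2],0)
d=env.read_camera("scene"); np.savez("s2.npz",**d); print(crop(d,.43,-.355,.19,28,10,"pics/s2.png"))
```

```text
now [ 0.4297 -0.354   0.2152] yaw -0.22 t 3.52 F [-0.7 -0.4 -1.5] gap 0.0183 39.5
row [0.2257, -1.0256, 0.0249, 0.0008, 0.0001, -0.0006]
(146, 141)
```

View pics/s2.png

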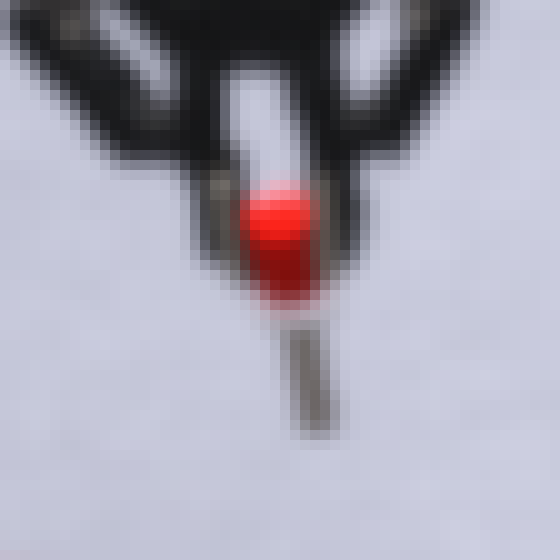

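The pin hangs straight in the pads, with the foot at crop (318,430), consistent with vertical perspective. I'll carry it to the bore.

Request:
carry_out(increments=[[[0.11,-0.5,0,0,0,0],[0.11,-0.5,0,0,0,0],[0.11,-0.5,0,0,0,0],[0.11,-0.5,0,0,0,0],[0.11,-0.5,0,0,0,0]]])

```text
clock: 4.2
tcp_pos: [0.4851, -0.1004, 0.2127]
orientation: [0.002, 1.0, 0.001, -0.002]
wrist_force: [0.5, -0.8, -0.2]
finger_gap: 0.0186
grip_force: 39.6
```

Request:
carry_out(increments=[[[0.1157,-0.526,0,0,0,0],[0.1157,-0.526,0,0,0,0],[0.1157,-0.526,0,0,0,0],[0.1157,-0.526,0.05,0,0,0],[0.1157,-0.526,0.09,0,0,0]]])

```text
clock: 4.82
tcp_pos: [0.5479, 0.1191, 0.1666]
orientation: [-0.013, 0.999, 0.03, -0.001]
wrist_force: [-0.6, -0.8, -1.8]
finger_gap: 0.0185
grip_force: 39.7
```

Request:
carry_out(increments=[[[0,0,0.02,0,0,0],[0,0,0.02,0,0,0],[0,0,0.02,0,0,0]]])

```text
clock: 5.2
tcp_pos: [0.5473, 0.1174, 0.1586]
orientation: [-0.013, 1.0, 0.028, -0.0]
wrist_force: [-0.3, -0.7, -0.6]
finger_gap: 0.0185
grip_force: 39.7
```

Run:
```python
from h import *
from workcell import env
go(env,[.5445,.1583,.142],0)
d=env.read_camera("scene"); np.savez("s3.npz",**d); o=crop(d,.545,.158,.08,24,10,"pics/s3.png");print(o)
e=env.read_camera("top"); np.savez("t3.npz",**e); o2=crop(e,.545,.158,.08,24,10,"pics/t3.png");print(o2)
a=cv2.imread("pics/s3.png");b=cv2.imread("pics/t3.png");cv2.imwrite("pics/b3.png",cv2.resize(np.hstack([a,b]),None,fx=.83,fy=.83))
```

```text
now [0.5473 0.1174 0.1586] yaw 3.2 t 5.2 F [-0.3 -0.7 -0.6] gap 0.0185 39.7
row [-0.0011, -0.081, 0.0352, -0.004, 0.0001, 0.0089]
(332, 193)
(170, 157)
```

View pics/b3.png

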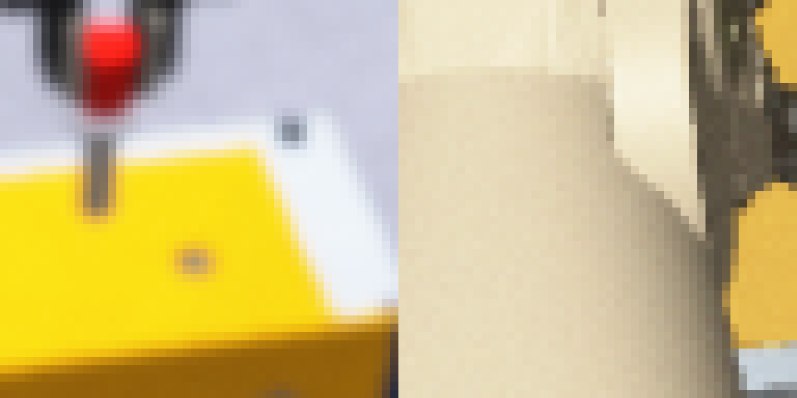

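The scene half shows the pin upright at crop (97,213) with the bore at (195,262); the arm blocks the top view. I'll finish the approach.

Request:
carry_out(increments=[[[-0.001,-0.081,0.0,-0.004,0,0.0089],[-0.001,-0.081,0.0,-0.004,0,0.0089],[-0.001,-0.081,0.03,-0.004,0,0.0089],[-0.001,-0.081,0.03,-0.004,0,0.0089],[-0.001,-0.081,0.03,-0.004,0,0.0089]]])

```text
clock: 5.92
tcp_pos: [0.5461, 0.1212, 0.1434]
orientation: [-0.015, 0.999, 0.03, -0.002]
wrist_force: [-0.1, -1.2, -1.0]
finger_gap: 0.0188
grip_force: 39.7
```

Run:
```python
from h import *
from workcell import env
go(env,[.5445,.1583,.142],0)
d=env.read_camera("scene"); np.savez("s4.npz",**d); f=d["frame"]; print(crop(d,.545,.158,.08,16,18,"pics/s4.png"))
hsv=cv2.cvtColor(f,cv2.COLOR_BGR2HSV)
```

```text
now [0.5461 0.1212 0.1434] yaw 3.44 t 5.92 F [-0.1 -1.2 -1. ] gap 0.0188 39.7
row [0.0013, -0.0741, 0.005, -0.0048, 0.0007, 0.0096]
(340, 201)
```

View pics/s4.png

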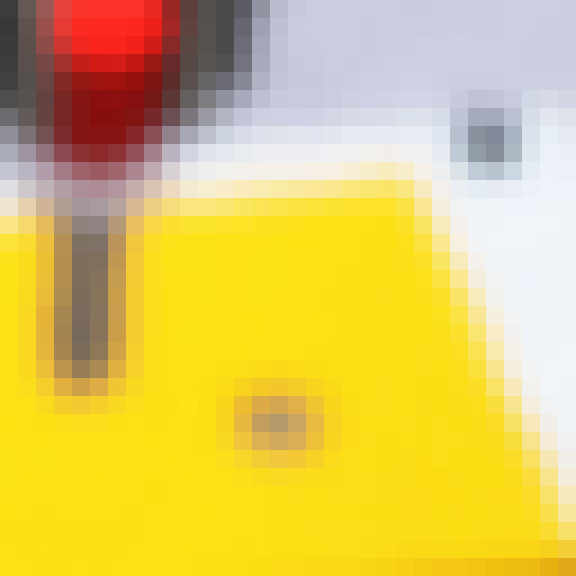

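Joint 6 is at its limit at yaw 0 here (pin crop (85,380), bore (280,422)). A yaw of about 30° frees it, and the pin is round, so that costs nothing.

Run:
```python
from h import *
from workcell import env
print(env.get_state()["joint_pos"].round(3))
go(env,[.5445,.1583,.145],30)
```

```text
[ 0.06   0.337 -0.188  1.049  0.03   3.141]
now [0.5464 0.1212 0.1437] yaw 3.44 t 5.97 F [ 0.7 -0.4 -0.9] gap 0.0187 39.7
row [0.0007, -0.0743, -0.0003, -0.0048, -0.0007, -0.0738]
```

Request:
carry_out(increments=[[[0,0,0,-0.0048,0,-0.0738],[0,0,0,-0.0048,0,-0.0738],[0,0,0,-0.0048,0,-0.0738],[0,0,0,-0.0048,0,-0.0738]]])

```text
clock: 6.48
tcp_pos: [0.5466, 0.1213, 0.1442]
orientation: [-0.0, 0.966, 0.258, 0.002]
wrist_force: [0.2, -0.0, -1.3]
finger_gap: 0.0183
grip_force: 39.7
```

Run:
```python
from h import *
from workcell import env
go(env,[.5445,.1583,.145],30)
```

```text
now [0.5466 0.1213 0.1442] yaw 29.96 t 6.47 F [ 0.2 -0.  -1.3] gap 0.0183 39.7
row [0.0333, -0.0661, -0.0016, 0.0002, -0.0008, -0.0001]
```

Request:
carry_out(increments=[[[0.0333,-0.0661,0,0,-0.0008,0],[0.0333,-0.0661,0,0,-0.0008,0],[0.0333,-0.0661,0,0,-0.0008,0],[0.0333,-0.0661,0,0,-0.0008,0]]])

```text
clock: 6.98
tcp_pos: [0.5444, 0.1576, 0.144]
orientation: [0.001, 0.966, 0.258, -0.0]
wrist_force: [-0.3, 0.2, -1.4]
finger_gap: 0.0181
grip_force: 39.7
```

Run:
```python
from h import *
from workcell import env
go(env,[.5445,.1583,.145],30)
d=env.read_camera("scene"); np.savez("s5.npz",**d); f=d["frame"]
# shank rows: saturation drop vs yellow
w=f[205:230,345:366,0].astype(int)
for i,r in enumerate(w): print(205+i,' '.join('%3d'%k for k in r))
K,R,t=d["intrinsics"],d["R"],d["t"]
for z in(.068,.055):
    for dx in(0,.003):
        p=K@(R@[.5445+dx,.1583,z]+t); print(z,dx,p[:2]/p[2])
```

```text
now [0.5444 0.1576 0.144 ] yaw 29.93 t 6.97 F [-0.3  0.2 -1.4] gap 0.0181 39.7
row [0.0009, -0.0012, -0.0021, 0.0002, 0.0001, -0.0002]
205 221 222 223 221 210 176 121  72  40  41  62  79  70  46  25  33  65 106 149 186 211
206 222 222 224 223 220 203 166 116  72  55  68  81  69  43  29  62 118 167 200 214 216
207 223 223 223 224 226 220 200 161 119  92  85  82  66  43  42  96 166 214 231 230 212
208 226 227 226 227 230 230 224 201 171 146 121  99  72  56  73 129 195 233 242 238 206
209 233 234 235 237 239 239 237 227 205 187 166 139 112 104 125 160 198 230 243 241 215
210 240 241 242 243 243 242 238 229 206 189 183 171 157 150 157 163 165 194 230 241 233
211 232 232 230 230 229 225 212 194 164 146 153 161 163 155 143 123 102 125 191 235 243
212 178 172 164 157 150 141 127 111  92  85 103 121 128 119  96  68  47  69 144 220 244
213  90  85  74  65  58  52  46  42  42  58  82  97  99  86  61  36  26  39  99 186 237
214  34  31  28  26  24  22  22  23  31  56  80  94  92  77  51  28  22  27  63 145 223
215  22  22  21  21  21  22  22  24  36  60  83  94  91  74  48  28  22  23  37 100 1
[... 686 characters left out ...]
  22  19  22  20  21
224  21  21  22  21  21  20  22  33  64  95 108  98  65  34  22  21  22  23  21  20  20
225  21  20  21  21  21  19  21  31  58  84  94  86  59  33  22  21  21  20  20  23  21
226  20  20  21  19  20  21  19  26  39  53  57  54  38  26  20  22  21  21  20  22  21
227  19  21  22  19  19  20  21  21  25  29  31  29  26  22  21  21  20  20  20  20  20
228  20  20  22  21  22  20  22  21  21  21  21  22  23  21  20  20  20  19  20  21  21
229  21  21  21  20  22  21  22  21  22  21  21  22  20  20  21  20  20  21  21  20  20
0.068 0 [356.02429437 220.7537188 ]
0.068 0.003 [356.20411065 221.45849919]
0.055 0 [355.57059891 224.0428517 ]
0.055 0.003 [355.7487064  224.74845347]
```

Request:
carry_out(increments=[[[-0.0007,0.0012,0.012,0,0,0],[-0.0007,0.0012,0.02,0,0,0],[-0.0007,0.0012,0.024,0,0,0],[-0.0007,0.0012,0.028,0,0,0],[-0.0007,0.0012,0.032,0,0,0]]])

```text
clock: 7.65
tcp_pos: [0.5444, 0.1575, 0.1279]
orientation: [0.001, 0.966, 0.259, -0.0]
wrist_force: [0.3, 0.2, -1.2]
finger_gap: 0.0186
grip_force: 39.7
```

Request:
carry_out(increments=[[[0,0,0.01,0,0,0],[0,0,0.018,0,0,0],[0,0,0.026,0,0,0],[0,0,0.034,0,0,0],[0,0,0.042,0,0,0]]])

```text
clock: 8.28
tcp_pos: [0.5443, 0.1574, 0.1067]
orientation: [0.001, 0.966, 0.259, -0.0]
wrist_force: [-0.6, -0.7, -1.0]
finger_gap: 0.0184
grip_force: 39.7
```

Going in freely, with about 20 mm left.

Request:
carry_out(increments=[[[0,0,0.01,0,0,0],[0,0,0.02,0,0,0],[0,0,0.028,0,0,0],[0,0,0.034,0,0,0],[0,0,0.038,0,0,0]]])

```text
clock: 8.9
tcp_pos: [0.5443, 0.1574, 0.0878]
orientation: [0.001, 0.966, 0.259, -0.0]
wrist_force: [-0.0, 0.5, -0.8]
finger_gap: 0.0182
grip_force: 39.7
```

Request:
carry_out(increments=[[[0,0,0.003,0,0,0],[0,0,0.003,0,0,0]]])

```text
clock: 9.15
tcp_pos: [0.5445, 0.1575, 0.0875]
orientation: [0.001, 0.966, 0.259, 0.0]
wrist_force: [-1.3, -0.4, 5.2]
finger_gap: 0.0184
grip_force: 40.5
```

Request:
carry_out(increments=[[[0,0,0,0,0,0],[0,0,0,0,0,0],[0,0,0,0,0,0]]], jaw=0.5)

```text
clock: 9.52
tcp_pos: [0.5444, 0.1574, 0.0863]
orientation: [0.001, 0.966, 0.259, -0.0]
wrist_force: [0.1, -0.2, -0.4]
finger_gap: 0.0425
grip_force: 0.0
```

Request:
carry_out(increments=[[[0,0,-0.1,0,0,0],[0,0,-0.2,0,0,0],[0,0,-0.26,0,0,0],[0,0,-0.26,0,0,0],[0,0,-0.26,0,0,0]]])

```text
clock: 10.15
tcp_pos: [0.5439, 0.1574, 0.2155]
orientation: [0.0, 0.966, 0.259, -0.001]
wrist_force: [-0.8, -0.8, -1.1]
finger_gap: 0.0428
grip_force: 0.0
```

Run:
```python
from h import *
from workcell import env
d=env.read_camera("scene"); P=pts(d);f=d["frame"]
hsv=cv2.cvtColor(f,cv2.COLOR_BGR2HSV); red=((hsv[...,0]<8)|(hsv[...,0]>172))&(hsv[...,1]>140)&(hsv[...,2]>90)
red[:,:330]=0; red[:,380:]=0; q=P[red]; print(red.sum(),np.median(q,0),q.max(0),np.argwhere(red).mean(0))
a=f[190:250,270:370]; cv2.imwrite("pics/s6.png",cv2.resize(a,None,fx=7,fy=7,interpolation=cv2.INTER_CUBIC))
go(env,[.5615,-.0355,.2],156.5)
```

```text
36 [0.54981334 0.15490776 0.08293383] [0.55481131 0.16187703 0.09239653] [218.66666667 355.66666667]
now [0.5435 0.1574 0.2149] yaw 30.0 t 10.2 F [ 0.3  0.2 -0.6] gap 0.0428 0.0
row [-0.1616, 0.352, 0.0304, -0.0005, 0.0003, -0.3514]
```

View pics/s6.png

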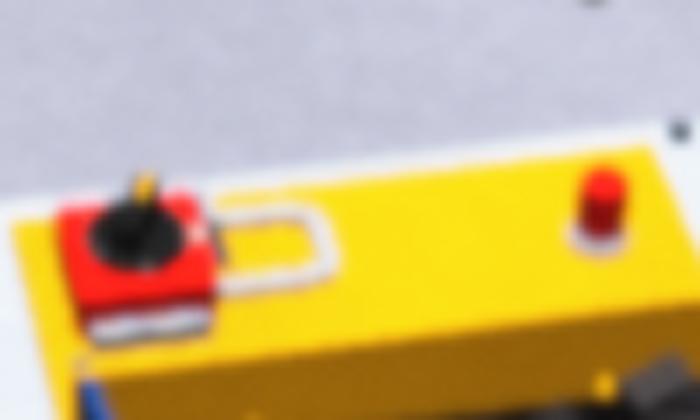

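The pin is home, with its collar on the plate at crop (600,240). The lock is untouched and the dial bar's mark is at (147,188). Going to the dial now.

Request:
carry_out(increments=[[[-0.162,0.352,0,0,0,-0.351],[-0.162,0.352,0,0,0,-0.351],[-0.162,0.352,0,0,0,-0.351],[-0.162,0.352,0,0,0,-0.351],[-0.162,0.352,0,0,0,-0.351]]])

```text
clock: 10.82
tcp_pos: [0.5614, -0.0375, 0.2146]
orientation: [-0.001, 0.759, 0.651, -0.001]
wrist_force: [0.2, 0.1, 0.9]
finger_gap: 0.043
grip_force: 0.0
```

Run:
```python
from h import *
from workcell import env
d=load("s5"); print(ray(d,289.1,223.4,.086), ray(load("scene0"),289.1,223.4,.086))
go(env,[.561,-.038,.16],156.5)
```

```text
[ 0.56331951 -0.03723258  0.086     ] [ 0.56331951 -0.03723258  0.086     ]
now [ 0.5614 -0.0375  0.2146] yaw 81.24 t 10.82 F [0.2 0.1 0.9] gap 0.043 0.0
row [-0.001, -0.0003, 0.1092, -0.0006, -0.0002, -0.2091]
```

Request:
carry_out(increments=[[[0,0,0.05,0,0,-0.209],[0,0,0.1,0,0,-0.209],[0,0,0.12,0,0,-0.209],[0,0,0.13,0,0,-0.209],[0,0,0.13,0,0,-0.209]]])

```text
clock: 11.45
tcp_pos: [0.5606, -0.0352, 0.1491]
orientation: [-0.002, 0.381, 0.924, -0.001]
wrist_force: [-0.6, 0.6, 0.2]
finger_gap: 0.0426
grip_force: 0.0
```

Run:
```python
from h import *
from workcell import env
go(env,[.562,-.0375,.112],156.5)
```

```text
now [ 0.5606 -0.0352  0.1491] yaw 135.15 t 11.45 F [-0.6  0.6  0.2] gap 0.0426 0.0
row [-0.0056, -0.001, 0.0741, -0.0004, -0.0006, -0.0593]
```

Request:
carry_out(increments=[[[-0.0056,-0.001,0.0,0,0,-0.0593],[-0.0056,-0.001,0.03,0,0,-0.0593],[-0.0056,-0.001,0.06,0,0,-0.0593],[-0.0056,-0.001,0.074,0,0,-0.0593],[-0.0056,-0.001,0.074,0,0,-0.0593]]])

```text
clock: 12.08
tcp_pos: [0.563, -0.0377, 0.1135]
orientation: [-0.001, 0.207, 0.978, -0.001]
wrist_force: [-0.5, -0.2, -0.6]
finger_gap: 0.0427
grip_force: 0.0
```

Run:
```python
from h import *
from workcell import env
go(env,[.562,-.0375,.1095],156.5)
e=env.read_camera("scene"); cv2.imwrite("pics/b7.png",cv2.resize(e["frame"][190:250,260:340],None,fx=9,fy=9,interpolation=cv2.INTER_CUBIC))
```

```text
now [ 0.563  -0.0377  0.1135] yaw 156.05 t 12.07 F [-0.5 -0.2 -0.6] gap 0.0427 0.0
row [0.0019, -0.0004, 0.0081, -0.0003, -0.0003, -0.0012]
```

View pics/b7.png

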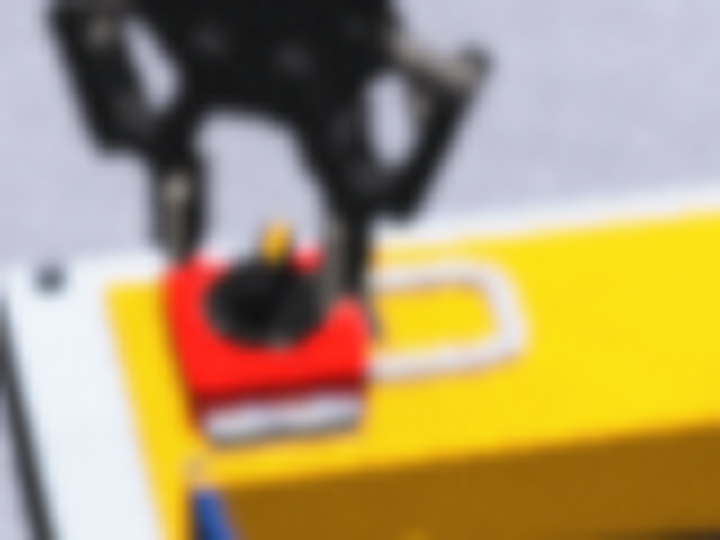

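The fingers straddle the dial bar (crop (270,285)) at (180,230) and (345,280). I'll descend slightly and close.

Request:
carry_out(increments=[[[0.0019,0,0.007,0,0,-0.0012],[0.0019,0,0.007,0,0,-0.0012],[0.0019,0,0.007,0,0,-0.0012],[0.0019,0,0.007,0,0,-0.0012],[0.0019,0,0.007,0,0,-0.0012]]], jaw=1)

```text
clock: 12.75
tcp_pos: [0.563, -0.0374, 0.1114]
orientation: [0.0, 0.203, 0.979, -0.001]
wrist_force: [-0.5, 0.9, 0.1]
finger_gap: 0.0108
grip_force: 41.3
```

Run:
```python
from h import *
from workcell import env
go(env,[.562,-.0375,.11],96.5)
```

```text
now [ 0.563  -0.0374  0.1114] yaw 156.58 t 12.75 F [-0.5  0.9  0.1] gap 0.0108 41.3
row [0.0019, -0.0009, 0.0028, -0.0001, 0.0002, 0.1669]
```

Request:
carry_out(increments=[[[0,0,0,0,0,0.028],[0,0,0,0,0,0.056],[0,0,0,0,0,0.084],[0,0,0,0,0,0.112],[0,0,0,0,0,0.14]]])

```text
clock: 13.38
tcp_pos: [0.5622, -0.0382, 0.1114]
orientation: [0.0, 0.603, 0.798, -0.002]
wrist_force: [-3.1, -2.8, 4.0]
finger_gap: 0.0111
grip_force: 41.6
```

Request:
carry_out(increments=[[[0,0,0,0,0,0.027],[0,0,0,0,0,0.027],[0,0,0,0,0,0.027],[0,0,0,0,0,0.027]]])

```text
clock: 13.88
tcp_pos: [0.563, -0.0377, 0.1114]
orientation: [0.001, 0.666, 0.746, -0.001]
wrist_force: [-2.4, -2.1, 3.7]
finger_gap: 0.0109
grip_force: 41.6
```

Run:
```python
from h import *
from workcell import env
print(env.get_state()["ft_torque"])
go(env,[.562,-.0375,.2],96.5)
```

```text
[-0.47857687  0.3908211   0.00414226]
now [ 0.563  -0.0377  0.1114] yaw 96.54 t 13.88 F [-2.4 -2.1  3.7] gap 0.0109 41.6
row [0.0004, -0.0019, -0.1773, -0.0, 0.0003, 0.0001]
```

Request:
carry_out(increments=[[[0,0,0,0,0,0],[0,0,0,0,0,0],[0,0,-0.02,0,0,0],[0,0,-0.1,0,0,0],[0,0,-0.16,0,0,0]]], jaw=0.6)

```text
clock: 14.5
tcp_pos: [0.5633, -0.0373, 0.1932]
orientation: [0.001, 0.666, 0.746, -0.0]
wrist_force: [-0.3, -0.5, -0.0]
finger_gap: 0.0343
grip_force: 0.0
```

Run:
```python
from h import *
from workcell import env
go(env,[.554,.040,.16],186.5)
d=env.read_camera("scene"); cv2.imwrite("pics/b8.png",cv2.resize(d["frame"][195:250,270:330],None,fx=10,fy=10,interpolation=cv2.INTER_CUBIC)); np.savez("s8.npz",**d)
```

```text
now [ 0.5633 -0.0373  0.1932] yaw 96.48 t 14.5 F [-0.3 -0.5 -0. ] gap 0.0343 0.0
row [0.1558, -0.0011, 0.0661, -0.0, 0.0003, -0.2501]
```

View pics/b8.png

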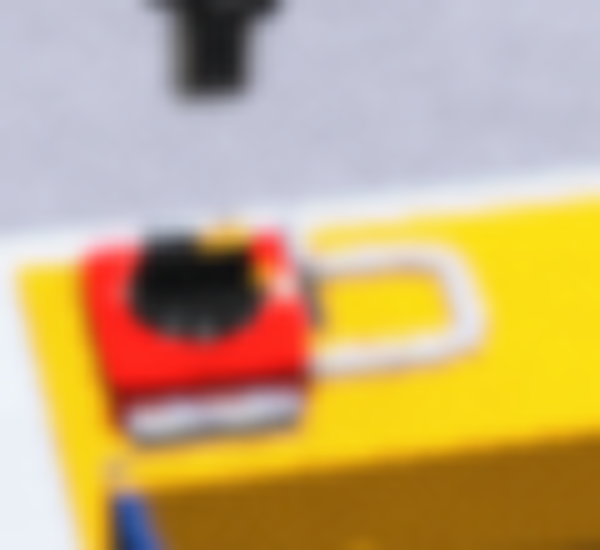

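The mark is near the index: mark at crop (265,270) and white index at (285,288). I'll check that numerically against projected dial angles.

Run:
```python
from h import *
d=load("s8"); K,R,t=d["intrinsics"],d["R"],d["t"]
pr=lambda X:(lambda p:p[:2]/p[2])(K@(R@X+t))
b=np.array([354.95,224.1])-pr(np.array([.5444,.1574,.055]))
for a in(0,15,30,-30):
    th=np.radians(96.5+a); u=np.array([np.cos(th),np.sin(th),0])
    for nm,r,z in(("disc",.020,.087),("bartop",.012,.104)):
        p=pr(np.array([.5627,-.0375,z])+r*u)+b; print(a,nm,((p-[270,195])*10+5).round(0))
th=np.radians(96.5);u=np.array([np.cos(th),np.sin(th),0]);print("index",((pr(np.array([.5627,-.0375,.081])+.026*u)+b-[270,195])*10+5).round(0))
f=d["frame"]; hsv=cv2.cvtColor(f,cv2.COLOR_BGR2HSV)
for v in range(216,228): print(v,' '.join('%3d,%3d,%3d'%tuple(f[v,u]) for u in range(289,302)))
```

```text
0 disc [261. 277.]
0 bartop [235. 236.]
15 disc [255. 265.]
15 bartop [231. 229.]
30 disc [245. 255.]
30 bartop [225. 223.]
-30 disc [259. 302.]
-30 bartop [233. 251.]
index [282. 290.]
216 223,209,206 221,210,210 214,206,209 206,203,208 208,209,216 218,218,223 229,223,227 232,224,228 232,222,225 233,223,220 236,227,224 237,232,230 234,233,234
217 207,201,200 201,207,217 182,203,222 163,197,223 164,205,229 183,212,232 204,208,235 212,203,239 212,200,233 221,208,222 231,225,226 228,232,236 210,232,242
218 139,149,160 131,170,199 112,179,218  92,177,221  91,178,223 109,174,225 127,153,234 137,136,246 149,142,243 186,176,225 215,213,226 200,226,237 157,226,245
219  63, 85,100  56,111,142  47,122,161  42,121,162  41,115,158  45,103,167  50, 79,218  60, 69,248  88, 88,248 152,145,230 200,199,221 191,217,234 146,217,243
220  33, 45, 52  30, 57, 73  27, 59, 79  26, 55, 73  24, 49, 68  22, 42, 94  26, 48,184  35, 60,244  66, 78,250 132,128,237 186,179,215 194,201,219 176,206,231
221  21, 22, 24  21, 25, 28  20, 24, 28  19, 21, 25  18, 21, 27  20, 33, 62  23, 66,155  37, 96,235  74,106,249 12
[... 305 characters left out ...]
 128,152,232 165,174,237 148,153,208 115,124,155 104,136,163
224  27, 26, 25  28, 28, 28  29, 28, 27  30, 30, 29  31, 32, 32  32, 36, 40  46, 58, 80  72, 88,157 112,124,227 141,148,242 126,131,227 104,112,173  90,130,165
225  36, 35, 35  36, 35, 35  35, 35, 35  35, 35, 35  38, 37, 38  41, 41, 47  50, 51, 90  63, 68,180  74, 80,242  83, 90,251  85, 91,244  89, 95,198  90,121,162
226  45, 43, 43  47, 46, 46  42, 42, 42  40, 39, 41  43, 42, 49  49, 49, 72  48, 48,131  46, 49,220  42, 49,251  41, 50,254  54, 60,251  76, 82,219  87,113,164
227  56, 55, 60  65, 64, 68  54, 53, 61  42, 42, 60  46, 45, 87  49, 49,130  42, 44,193  33, 39,244  29, 39,253  30, 41,254  40, 50,253  61, 81,234  77,120,190
```

The mark matches the 0° prediction (261,277), so the dial is in its notch. Moving to the bow.

Request:
carry_out(increments=[[[0.1558,-0.001,0,0,0,-0.25],[0.1558,-0.001,0,0,0,-0.25],[0.1558,-0.001,0,0,0,-0.25],[0.1558,-0.001,0,0,0,-0.25],[0.1558,-0.001,0,0,0,-0.25]]], jaw=0.65)

```text
clock: 15.18
tcp_pos: [0.5538, 0.0403, 0.1917]
orientation: [0.0, 0.254, 0.967, -0.0]
wrist_force: [0.7, -0.4, -0.2]
finger_gap: 0.03
grip_force: 0.0
```

Run:
```python
from h import *
from workcell import env
go(env,[.554,.040,.13],186.5)
```

```text
now [0.5538 0.0403 0.1917] yaw 150.57 t 15.18 F [ 0.7 -0.4 -0.2] gap 0.03 0.0
row [-0.0004, -0.0002, 0.1233, -0.0001, 0.0001, -0.0998]
```

Request:
carry_out(increments=[[[0,0,0.03,0,0,-0.0998],[0,0,0.08,0,0,-0.0998],[0,0,0.12,0,0,-0.0998],[0,0,0.12,0,0,-0.0998],[0,0,0.12,0,0,-0.0998]]])

```text
clock: 15.8
tcp_pos: [0.5538, 0.04, 0.1313]
orientation: [0.0, -0.053, 0.999, -0.001]
wrist_force: [1.1, 0.8, 0.1]
finger_gap: 0.0297
grip_force: 0.0
```

Run:
```python
from h import *
from workcell import env
go(env,[.554,.040,.078],186.5)
d=env.read_camera("scene"); cv2.imwrite("pics/b9.png",cv2.resize(d["frame"][180:240,270:350],None,fx=9,fy=9,interpolation=cv2.INTER_CUBIC))
```

```text
now [0.5538 0.04   0.1313] yaw -173.93 t 15.8 F [1.1 0.8 0.1] gap 0.0297 0.0
row [-0.0005, 0.0001, 0.1066, -0.0002, -0.0, -0.0012]
```

View pics/b9.png

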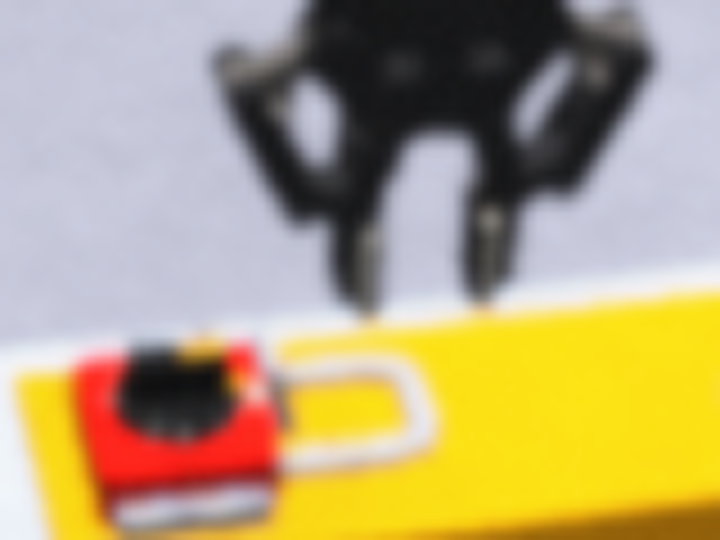

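Fingertips at crop (350/490, 305) straddle the crossbar, which is at (417,405). Descending.

Request:
carry_out(increments=[[[0,0,0.03,0,0,-0.001],[0,0,0.06,0,0,-0.001],[0,0,0.08,0,0,-0.001],[0,0,0.095,0,0,-0.001],[0,0,0.105,0,0,-0.001]]])

```text
clock: 16.48
tcp_pos: [0.5535, 0.0398, 0.0779]
orientation: [-0.0, -0.056, 0.998, -0.001]
wrist_force: [-0.2, -0.2, -0.0]
finger_gap: 0.0298
grip_force: 0.0
```

Request:
carry_out(increments=[[[0,0,0,0,0,0],[0,0,0,0,0,0],[0,0,0,0,0,0],[0,0,0,0,0,0]]], jaw=1)

```text
clock: 16.98
tcp_pos: [0.5537, 0.04, 0.0787]
orientation: [0.0, -0.056, 0.998, -0.001]
wrist_force: [0.1, 0.3, -2.2]
finger_gap: 0.0061
grip_force: 38.3
```

Request:
carry_out(increments=[[[0,0.008,0,0,0,0],[0,0.016,0,0,0,0],[0,0.024,0,0,0,0],[0,0.03,0,0,0,0],[0,0.036,0,0,0,0]]])

```text
clock: 17.6
tcp_pos: [0.5517, 0.0579, 0.0787]
orientation: [0.0, -0.056, 0.998, -0.001]
wrist_force: [-0.2, -2.7, -1.0]
finger_gap: 0.0063
grip_force: 39.1
```

Request:
carry_out(increments=[[[0,0.004,0,0,0,0],[0,0.008,0,0,0,0],[0,0.01,0,0,0,0],[0,0.012,0,0,0,0]]])

```text
clock: 18.1
tcp_pos: [0.5511, 0.0637, 0.0786]
orientation: [0.0, -0.056, 0.998, -0.001]
wrist_force: [0.4, -3.0, 0.2]
finger_gap: 0.0064
grip_force: 39.1
```

Request:
carry_out(increments=[[[0,0.003,0,0,0,0],[0,0.005,0,0,0,0],[0,0.006,0,0,0,0],[0,0.006,0,0,0,0]]])

```text
clock: 18.6
tcp_pos: [0.5508, 0.0654, 0.0786]
orientation: [-0.0, -0.056, 0.998, -0.002]
wrist_force: [0.3, -6.7, -0.8]
finger_gap: 0.0062
grip_force: 39.1
```

The shackle is at its stop. Releasing, rising and going back over the case.

Request:
carry_out(increments=[[[0,0,0,0,0,0],[0,0,0,0,0,0],[0,0,-0.05,0,0,0],[0,0,-0.15,0,0,0],[0,0,-0.2,0,0,0]]], jaw=0.65)

```text
clock: 19.23
tcp_pos: [0.5516, 0.0674, 0.1812]
orientation: [0.002, -0.057, 0.998, -0.0]
wrist_force: [0.9, -0.2, -0.9]
finger_gap: 0.0298
grip_force: 0.0
```

Request:
carry_out(increments=[[[0,-0.2,0,0,0,0.25],[0,-0.2,0,0,0,0.25],[0,-0.2,0,0,0,0.25],[0,-0.2,0,0,0,0.25],[0,-0.2,0,0,0,0.25]]], jaw=0.05)

```text
clock: 19.85
tcp_pos: [0.5618, -0.0322, 0.1786]
orientation: [-0.0, 0.404, 0.915, -0.0]
wrist_force: [-0.6, 0.5, 0.2]
finger_gap: 0.0808
grip_force: 0.0
```

Run:
```python
from h import *
from workcell import env
go(env,[.5625,-.035,.15],96.5)
```

```text
now [ 0.5618 -0.0322  0.1786] yaw 132.41 t 19.85 F [-0.6  0.5  0.2] gap 0.0808 0.0
row [-0.005, -0.0028, 0.0573, -0.0, 0.0, 0.0997]
```

Request:
carry_out(increments=[[[-0.005,-0.0028,0,0,0,0.0997],[-0.005,-0.0028,0,0,0,0.0997],[-0.005,-0.0028,0,0,0,0.0997],[-0.005,-0.0028,0,0,0,0.0997],[-0.005,-0.0028,0,0,0,0.0997]]])

```text
clock: 20.48
tcp_pos: [0.5625, -0.0348, 0.1787]
orientation: [0.0, 0.663, 0.749, -0.0]
wrist_force: [-1.0, -0.1, 1.0]
finger_gap: 0.0813
grip_force: 0.0
```

Run:
```python
from h import *
from workcell import env
go(env,[.5625,-.035,.095],96.5)
d=env.read_camera("scene"); P=pts(d); s=env.get_state()["tcp_pos"]
near=(np.hypot(P[...,0]-s[0],P[...,1]-s[1])<.09)&(P[...,2]>.115)
q=P[near]; 
for lo,hi in((.50,.53),(.53,.59),(.59,.66)):
    k=q[(q[:,0]>lo)&(q[:,0]<hi)]; print(lo,len(k),np.sort(k[:,2])[:12].round(4), k[k[:,2]<k[:,2].min()+.012].mean(0).round(3) if len(k) else 0)
# lock extents: red top face
f=d["frame"];hsv=cv2.cvtColor(f,cv2.COLOR_BGR2HSV); red=((hsv[...,0]<8)|(hsv[...,0]>172))&(hsv[...,1]>140)&(hsv[...,2]>90)&(abs(P[...,2]-.081)<.005)&(abs(P[...,1]+.035)<.06)
Q=P[red]; print("case",Q.min(0),Q.max(0),red.sum())
a=d["frame"][180:245,255:345]; cv2.imwrite("pics/b10.png",cv2.resize(a,None,fx=8,fy=8,interpolation=cv2.INTER_CUBIC))
```

```text
now [ 0.5625 -0.0348  0.1787] yaw 96.93 t 20.48 F [-1.  -0.1  1. ] gap 0.0813 0.0
row [-0.0002, -0.0001, 0.1673, -0.0, 0.0001, 0.0012]
0.5 366 [0.1718 0.1722 0.1736 0.1736 0.1745 0.1777 0.1778 0.1783 0.1806 0.1806
 0.1825 0.1831] [ 0.52  -0.045  0.177]
0.53 1854 [0.2267 0.2288 0.2292 0.2344 0.2366 0.2374 0.241  0.2411 0.2429 0.2435
 0.2444 0.2446] [ 0.544 -0.054  0.232]
0.59 4430 [0.1718 0.1729 0.1734 0.1736 0.1739 0.1742 0.1761 0.1783 0.1784 0.1793
 0.1793 0.1795] [ 0.611 -0.032  0.179]
case [ 0.53756746 -0.06483873  0.07602817] [ 0.59590476 -0.00528817  0.08585491] 140
```

View pics/b10.png

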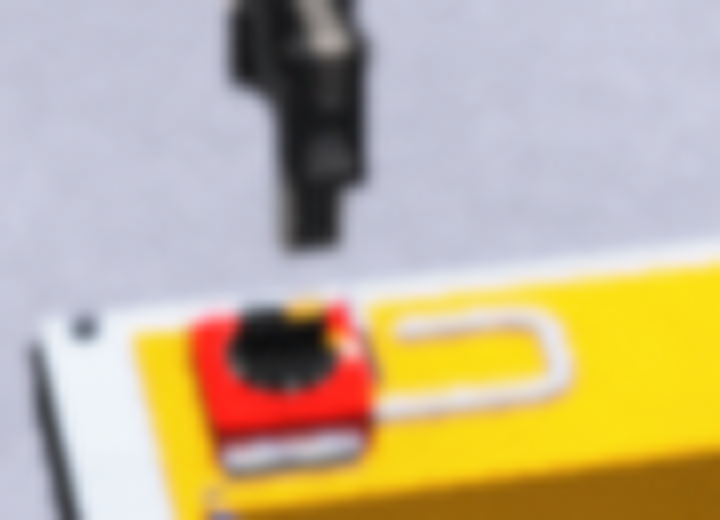

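The shackle is fully out: the bow extends to crop (570,370) and its free leg end is past the staple at (400,328). When open, the fingertips stand about 7 mm ahead of the TCP. I'll descend onto the case sides.

Request:
carry_out(increments=[[[0,0,0.06,0,0,0.001],[0,0,0.12,0,0,0.001],[0,0,0.16,0,0,0.001],[0,0,0.18,0,0,0.001],[0,0,0.189,0,0,0.001]]])

```text
clock: 21.15
tcp_pos: [0.5625, -0.0353, 0.0839]
orientation: [0.0, 0.666, 0.746, -0.0]
wrist_force: [-0.1, -0.8, 0.4]
finger_gap: 0.0811
grip_force: 0.0
```

Request:
carry_out(increments=[[[0,0,0,0,0,0],[0,0,0,0,0,0],[0,0,0,0,0,0],[0,0,0,0,0,0]]], jaw=1, squeeze=80)

```text
clock: 21.65
tcp_pos: [0.563, -0.0356, 0.0855]
orientation: [0.001, 0.666, 0.746, -0.0]
wrist_force: [-1.7, 0.3, 6.0]
finger_gap: 0.0535
grip_force: 86.5
```

Request:
carry_out(increments=[[[0,0,-0.01,0,0,0],[0,0,-0.03,0,0,0],[0,0,-0.05,0,0,0],[0,0,-0.07,0,0,0],[0,0,-0.09,0,0,0]]])

```text
clock: 22.28
tcp_pos: [0.5626, -0.0352, 0.13]
orientation: [0.0, 0.666, 0.746, -0.0]
wrist_force: [-0.5, -0.2, -5.0]
finger_gap: 0.0541
grip_force: 85.3
```

Request:
carry_out(increments=[[[0,0,-0.03,0,0,0],[0,0,-0.07,0,0,0],[0,0,-0.11,0,0,0],[0,0,-0.15,0,0,0],[0,0,-0.19,0,0,0]]])

```text
clock: 22.9
tcp_pos: [0.5625, -0.0352, 0.2257]
orientation: [0.001, 0.666, 0.746, -0.0]
wrist_force: [-0.3, -0.1, -4.5]
finger_gap: 0.0538
grip_force: 85.3
```

Request:
carry_out(increments=[[[0,0,0,0,0,0],[0,0,0,0,0,0],[0,0,0,0,0,0],[0,0,0,0,0,0],[0,0,0,0,0,0]]])

```text
clock: 23.52
tcp_pos: [0.5623, -0.0353, 0.2237]
orientation: [-0.0, 0.666, 0.746, -0.001]
wrist_force: [0.1, -0.3, -4.8]
finger_gap: 0.0537
grip_force: 85.5
```

Run:
```python
from h import *
from workcell import env
go(env,[.5625,-.035,.22],96.5)
d=env.read_camera("scene"); P=pts(d); f=d["frame"]
hsv=cv2.cvtColor(f,cv2.COLOR_BGR2HSV); red=((hsv[...,0]<8)|(hsv[...,0]>172))&(hsv[...,1]>140)&(hsv[...,2]>90)
Q=P[red&(abs(P[...,1]+.035)<.06)&(P[...,0]>.45)&(P[...,0]<.7)]; print("lock",len(Q),Q.min(0),Q.max(0))
Q=P[red&(abs(P[...,1]-.157)<.03)]; print("pin",len(Q),np.median(Q,0))
# shackle: bright points at lock height beyond case
m=(P[...,2]>.14)&(P[...,1]>0)&(P[...,1]<.1)&(abs(P[...,0]-.555)<.06)&(f.min(-1)>110); Q=P[m]; print("bow",len(Q),Q.min(0),Q.max(0))
```

```text
now [ 0.5623 -0.0353  0.2237] yaw 96.5 t 23.52 F [ 0.1 -0.3 -4.8] gap 0.0537 85.5
row [0.0005, 0.0004, 0.0074, -0.0002, 0.0001, -0.0]
lock 202 [ 0.53629072 -0.06547275  0.19702401] [ 0.62131683 -0.00636393  0.26660761]
pin 38 [0.54958985 0.15469976 0.08317364]
bow 292 [5.28169143e-01 1.58050273e-05 2.01095360e-01] [0.60633213 0.06833156 0.69693713]
```

The lock is held about 14 cm up (4.8 N load, bow out), and the pin is still home.

```bash
python3 -c "
from workcell import env
print(env.hand_in())"
```

```text
the job is handed in; nothing more can be done
None
```

The job is handed in (no verdict came back): the pin stood home in the bore, and the lock, open with its shackle fully out, was held still about 14 cm above the plate at 23.5 s.

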